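Draw out and hold the tow handle of a craft case

TASK

The wheeled case is packed for the fair. Squeeze the release button in the grip bar of its tow handle, pull the handle straight up past the first stop to the second stop, fully out, and let the button spring out again so that the handle latches there. Finish while still holding the grip bar with the gripper closed on it and the button not pressed, and leave the things on the bench where they are.

Things in the scene. Friction and masses are not known exactly. Their poses are not given: they have to be found in the camera images.
- case: Black wheeled case with aluminium edges, 360 mm wide (y), 240 deep (x), 740 high, braked and immovable, on the floor beyond the bench's far edge (world x 0.47); its lid is 10 mm below bench level. Origin: midway between the tow handle's two guide tubes, level with their collar tops (world z 0). z up, y along the grip bar, -x the handle side, towards the robot; the lid spans x 20 to 260 mm.
- grip: The tow handle's grip bar: grey plastic, level, 164 mm long (y), 24 thick (x), 26 high (z), on two 15 mm tubes at y = +-66 mm. Origin: centre of the bar, 40 mm above the collars when down; it rises with the handle and keeps the case's yaw. The release button is in the middle of its +x face; from 22 mm out to the ends the bar is plain. A grasp 45 mm off the middle clears the button.
- button_face (a point): Centre of the face of the release button: plain metal, 38 mm long (y), 14 high (z), mid-height in the middle of the bar's +x face (towards the lid). At rest it stands 5 mm proud (17 mm from the bar's centre; bar plus button 29 mm thick); it is pressed towards -x until flush. Squeezing the middle of the bar from above, fingers closing along the bar's x, presses it fully.
- button (a joint): Travel of the release button, m: 0 out, 0.005 flush. Spring 3 N at first, 7 N when flush. Pressed 3.5 mm or more it frees the handle. Between stops the bolt holds the button in by 3.5 mm even when let go; at a stop the released button springs out to 0 and the handle is latched.
- handle (a joint): Extension of the tow handle, m, straight up: 0 down (latched, as at the start), 0.140 first stop, 0.280 second stop; an end stop blocks it at 0.281. Latched play 1 to 2 mm. With the button held in it passes the first stop; with the button let go between stops it catches at the next. Raising it takes about 10 N (0.4 kg plus 6 N friction); let go, it stays at its height.
- paste_jar: Bystander: closed glass jar with a white lid, 60 mm in diameter, 75 mm high, standing on the bench near its far edge. Origin: centre of the underside.
- tape_roll: Bystander: roll of tape lying flat on the bench, 90 mm outer diameter, 24 mm high. Origin: centre of the underside.
- doll_base: Bystander: turned dark wood figure stand, disc of 84 mm diameter with a short stem, 50 mm high. Origin: centre of the underside.

How it is judged:
By the outcome, as a careful person would: the job done as asked, in the order asked, and still so for the second after the job is handed in, while the arm keeps its last pose, push and grip.
It also fails if it takes over 42 s, if anything falls off the work surface, if the arm or the gripper's body presses on something with over 40 N, if the wrist force passes 120 N, or if a joint passes its speed limit or range.

ROBOT

A 6-joint arm with a two-finger parallel gripper is mounted at the origin on the work surface. World frame = base frame: x ahead of the robot, y to its left, z up, the work surface at z = 0. Lengths are in mm, angles in rad, forces in N, time in s.
With the tool pointing down it reaches from about 325 to 850 mm from the base axis. Payload 15.5 kg.
Tool frame: the origin (TCP) lies on the front face of the gripper's body, between the roots of the fingers; the fingertips stand 78 mm ahead of it and the grasp point (between the pads) lies r.grip_depth ahead of it (r.grip_depth is the distance from the TCP to the grasp point, in mm); z points along the fingers, y is the line along which they close (so a half turn about z gives the same grasp; the last joint's range is limited). The gripper opens to 91 mm and grips with 3 to 60 N. Pads are 32 mm wide; open, the fingers measure 118 mm over their backs; the gripper's body (76 mm by 178 mm) begins 60 mm behind the grasp point.
Start: joints at [1.024, 0.494, 1.345, -0, 1.302, -0.096], TCP at [272.3, 562.566, 292.215] pointing down, gripper open.
Joint ranges: [-2.91, 2.91], [-0.82, 2.16], [0.22, 2.67], [-1.22, 4.37], [0.12, 2.79], [-3.08, 3.08]. Speed limits (rad/s): [1.89, 1.89, 2.57, 3.01, 3.01, 3.01].

INTERFACE

Orientations are given as a unit quaternion [x, y, z, w].
In Python, from cell import r gives the robot as it stands.
- The arm moves only by the tool jog_arm, called after "Call:" as a command line: name --argument value ..., lists and objects as JSON in quotes. Schema: {"type":"object","properties":{"segments":{"type":"object","properties":{"steps":{"type":"array","items":{"type":"array","items":{"type":"number"},"minItems":6,"maxItems":6},"minItems":1,"maxItems":12}},"additionalProperties":false,"required":["steps"]},"finger_gap":{"type":"number"},"force":{"type":"number"},"only":{"type":"string"},"quiet":{"type":"boolean"},"lines":{"type":"string"}},"required":["segments"],"additionalProperties":false}. segments is an object whose key "steps" holds a list of rows, 1 to 12 of them, each of 6 numbers: dx, dy, dz in shares of 1000 mm (1.0 is 1000 mm), then a rotation vector rx, ry, rz in fractions of the full range, 1 being pi/2 rad; each row shifts and turns the commanded pose from where the row before left it, along the tool's axes as they then stand; what a row does not reach is not made up. A row lasts 1/8 s, in which the tool goes at most 62.5 mm and 0.188 rad, less where a joint would pass 70% of its speed; a pose out of reach is approached as far as the arm can. finger_gap is the finger opening in mm, set as the call begins (left out keeps the last). The fingers move at their own pace and stop on an object; force is the grip in N (left out, the last holds). Time passes only in rows, so rows that do not move let the fingers close. The tool returns the time, the measured TCP pose, the force, the opening and the grip force at its end. only (a regular expression) keeps the lines of the reply that match it, lines (a string "A,B") keeps lines A to B, and quiet returns only ok. No shift or turn number may pass 1 either way. Input that does not fit is refused with a message, and nothing moves.
- r.get_state(): the state, without advancing time (a new reading comes with each control period).
- r.read_camera(name): name is "scene" or "side" or "wrist"; returns the picture (400x640x3 uint8, blue, green, red); there is no depth.
- r.calibration(name): a dict with "fx", "fy", "cx", "cy" (pixels), "dist_coeffs" ([k1, k2, p1, p2, k3] as OpenCV has them; the pictures are not rectified), "xyz" and "orientation" of the camera in the world; the wrist camera has in their place "T_tool_cam" (4x4, takes a point from camera to tool coordinates, whose origin is the TCP and whose axes are the flange's). Camera axes: x right, y down, z forward; pixel columns grow to the right and rows downward; lengths in mm; the calibration is good to about 2 mm. A picture is of the moment at which its call begins: read the wrist's pose just before it. calibration takes no time and is no camera call.
- r.finish_job(): hands the job in; it is judged then, once.
The state is a dict: "time_s": time; "joint_positions": joint angles; "joint_velocities": joint speeds; "effort": joint torques, N m; "tool_pos": TCP position; "tcp_rot": TCP orientation; "contact_force": force on the tool from outside, world axes, zero at the start; "torque": the same for the moment, N m; "gripper_width": finger opening in mm; "finger_force": force on a finger pad.
Only numpy, scipy, OpenCV 4.12 (cv2) and the standard library are available. Lean on these libraries where they do the work, as an engineer would, in place of code of your own. Each camera call takes 0.05 s, during which the arm holds its last target. There are 200 camera calls.

## Working session

There is one attempt and no reset: what is moved stays moved. The work goes in short steps, Python scripts to look and compute and a tool call to move; the robot and the scene stay as the last step left them, time stands still between calls to the robot, and variables do not carry over. Pictures are saved under pics/ and viewed, at most 10 in all, crops included, and the job is handed in when it is done.

```bash
ls; mkdir -p pics
```

Run:
```python
from cell import r
import cv2
print(r.grip_depth, r.get_state())
for n in("scene","side","wrist"):
    cv2.imwrite(f"pics/{n}0.png",r.read_camera(n)); print(n,r.calibration(n))
```

```text
cell.py
pics
59.5 {'time_s': 0.0, 'joint_positions': array([ 1.02450618e+00,  4.94195910e-01,  1.34614874e+00, -9.83284800e-06,
        1.30251489e+00, -9.55062482e-02]), 'joint_velocities': array([-0.0010046 , -0.00062834, -0.00058801, -0.00112276,  0.00086841,
       -0.00130804]), 'effort': array([-3.13445351e-03, -8.78821421e+01, -3.81855905e+01,  7.04606669e-02,
        5.34397946e-02, -2.14496654e-04]), 'tool_pos': array([272.14187393, 562.30871989, 291.62433542]), 'tcp_rot': array([ 2.23487096e-01,  9.74706682e-01, -6.02599467e-04, -1.95301258e-04]), 'contact_force': array([ 0.32400461, -0.29878413,  0.37132566]), 'torque': array([ 0.04293786, -0.01058729, -0.06349336]), 'finger_force': 0.0, 'gripper_width': 91.19267886127557}
scene {'fx': 438.70356133543316, 'fy': 438.70356133543316, 'cx': 319.85179447033664, 'cy': 201.047569393612, 'dist_coeffs': array([0.01796869, 0.        , 0.        , 0.        , 0.        ]), 'xyz': array([1150.89310585,  118.18180467,  650.77069842]), 'orientation': array([ 0.56854179,  0.71294068, -0.31759651, -0.2600159 ])}
side {'fx': 427.9
[... 171 characters left out ...]
      ]), 'xyz': array([ 129.25533399, -559.82055726,  758.01496322]), 'orientation': array([ 0.88134677, -0.2819401 ,  0.12430772, -0.3581693 ])}
wrist {'fx': 292.1949107874156, 'fy': 292.1949107874156, 'cx': 321.55775965126486, 'cy': 204.40066939390525, 'dist_coeffs': array([-0.03043169,  0.        ,  0.        ,  0.        ,  0.        ]), 'T_tool_cam': array([[ 8.44418703e-04, -9.56611125e-01, -2.91366508e-01,
         8.22928797e+01],
       [ 9.99998973e-01,  1.14514780e-03, -8.61606529e-04,
         1.33022761e-01],
       [ 1.15788011e-03, -2.91365481e-01,  9.56611110e-01,
        -9.19328883e+01],
       [ 0.00000000e+00,  0.00000000e+00,  0.00000000e+00,
         1.00000000e+00]])}
```

View pics/scene0.png

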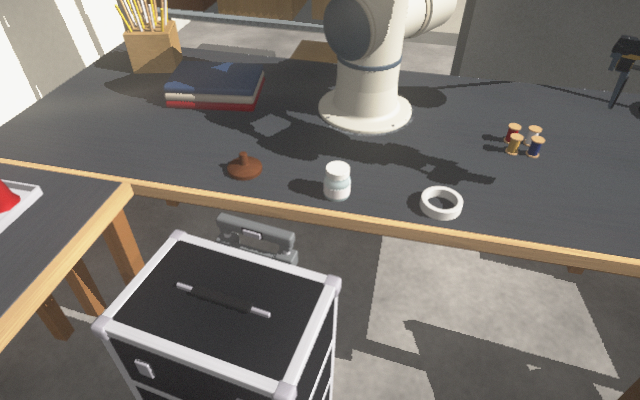

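View pics/side0.png

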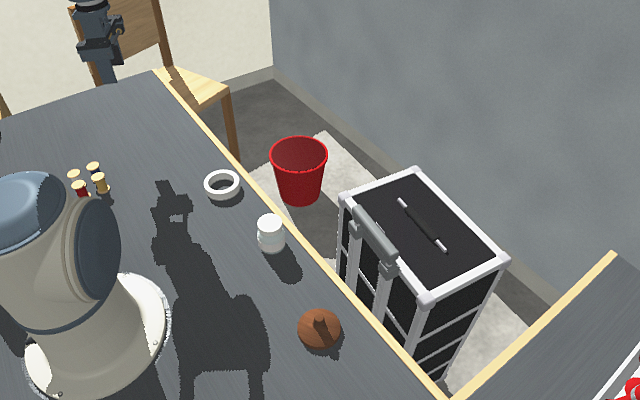

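The scene view shows the grip bar from (218,215) to (295,250), with the button near (252,234). The side view shows the bar from (355,208) to (397,258). The jar, tape and doll base stand on the bench side of it. I'll enlarge both to get the corners.

Run:
```python
import cv2,numpy as np
a=cv2.imread("pics/scene0.png")[205:270,205:305]; b=cv2.imread("pics/side0.png")[195:270,340:410]
a=cv2.resize(a,None,fx=4,fy=4,interpolation=cv2.INTER_CUBIC);b=cv2.resize(b,None,fx=5,fy=5,interpolation=cv2.INTER_CUBIC)
c=np.zeros((375,750,3),np.uint8);c[:260,:400]=a;c[:,400:]=b
cv2.imwrite("pics/crop0.png",c)
```

```text
(no output)
```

View pics/crop0.png

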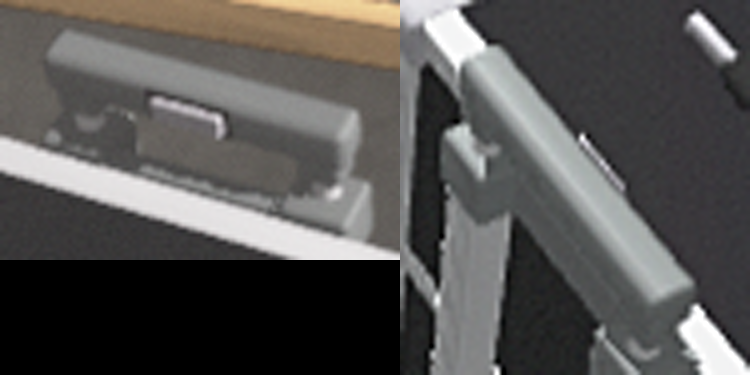

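The crop shows the four top-face corners of the bar in both views, and the button edge on the lid side. I'll triangulate these corners.

Create h.py:
```python
import numpy as np,cv2
from scipy.spatial.transform import Rotation as R
from cell import r
def ray(n,p,st=None):
    c=r.calibration(n);K=np.array([[c["fx"],0,c["cx"]],[0,c["fy"],c["cy"]],[0,0,1]])
    u=cv2.undistortPoints(np.array([[p]],float),K,c["dist_coeffs"])[0,0];d=np.array([*u,1])
    if n=="wrist":
        T=c["T_tool_cam"];W=R.from_quat(st["tcp_rot"]).as_matrix()
        o=st["tool_pos"]+W@T[:3,3];d=W@T[:3,:3]@d
    else: o=c["xyz"];d=R.from_quat(c["orientation"]).as_matrix()@d
    return o,d/np.linalg.norm(d)
def tri(rays):
    A=sum(np.eye(3)-np.outer(d,d) for o,d in rays);b=sum((np.eye(3)-np.outer(d,d))@o for o,d in rays)
    x=np.linalg.solve(A,b);return x,[round(float(np.linalg.norm(np.cross(x-o,d))),1) for o,d in rays]
def plane(ry,z): o,d=ry;return o+d*(z-o[2])/d[2]
```

Run:
```python
from h import *
np.set_printoptions(precision=1,suppress=True)
P={'-y-x':((222,212.5),(390.4,256)),'-y+x':((217,220.5),(398.4,251)),'+y-x':((294.5,232.5),(352.6,210)),'+y+x':((290,241),(359.4,204))}
X={k:tri([ray("scene",a),ray("side",b)]) for k,(a,b) in P.items()}
for k,v in X.items(): print(k,*v)
c=sum(v[0] for v in X.values())/4;a=X['+y-x'][0]+X['+y+x'][0]-X['-y-x'][0]-X['-y+x'][0]
print(c,np.linalg.norm(a)/2,np.arctan2(-a[0],a[1]))
# button top corners in scene at crop (152,98),(225,118)
for p in [(152,98),(225,118)]: print(plane(ray("scene",(p[0]/4+205,p[1]/4+205)),c[2]-6))
s=r.get_state();print(s["tool_pos"],R.from_quat(s["tcp_rot"]).as_matrix())
for n,p in(("jar",(338,195)),("tape",(441,210)),("doll",(244,172))):print(n,plane(ray("scene",p),0))
```

```text
-y-x [ 565.8 -208.7   48.8] [1.2, 1.2]
-y+x [ 588.9 -209.1   48.5] [0.6, 0.6]
+y-x [585.  -55.5  45. ] [3.3, 3.3]
+y+x [609.  -54.8  48. ] [0.3, 0.3]
[ 587.1 -132.    47.6] 155.02393107581258 -0.12711842869366285
[ 594.1 -153.6   41.6]
[ 599.  -114.8   41.6]
[272.2 562.4 291.8] [[-0.9  0.4 -0. ]
 [ 0.4  0.9 -0. ]
 [ 0.  -0.  -1. ]]
jar [402.9  -0.5   0. ]
tape [400.6 229.    0. ]
doll [ 371.4 -237.1    0. ]
```

Add to h.py:
```python
from scipy.linalg import logm
def twist(p,psi,n,st=None):
    st=st or r.get_state();T0=np.eye(4);T0[:3,:3]=R.from_quat(st["tcp_rot"]).as_matrix();T0[:3,3]=st["tool_pos"]
    y=np.array([np.cos(psi),np.sin(psi),0]);z=np.array([0,0,-1.]);T1=np.eye(4);T1[:3,:3]=np.c_[np.cross(y,z),y,z];T1[:3,3]=p
    L=np.real(logm(np.linalg.inv(T0)@T1));w=np.array([L[2,1],L[0,2],L[1,0]])
    return L[:3,3]/n,w/n
```

```bash
python3 -c "
from h import *
print(*twist([587,-132,250],-.127,16))"
```

```text
[-50.75626405  -3.59951538   2.61521871] [-5.49386894e-05  3.09830214e-05  7.79357838e-02]
```

12 rows max per call.

Careful with the scale: shifts go in shares of 1000 mm and turns go in shares of pi/2 rad. That gives: -50 mm / 1000 = -0.05, -3.6 mm / 1000 = -0.0036, 0.078 rad / 1.5708 = 0.0497.

Call:
jog_arm --segments '{"steps": [[-0.05,-0.0036,0.0026,0,0,0.0497],[-0.05,-0.0036,0.0026,0,0,0.0497],[-0.05,-0.0036,0.0026,0,0,0.0497],[-0.05,-0.0036,0.0026,0,0,0.0497],[-0.05,-0.0036,0.0026,0,0,0.0497],[-0.05,-0.0036,0.0026,0,0,0.0497],[-0.05,-0.0036,0.0026,0,0,0.0497],[-0.05,-0.0036,0.0026,0,0,0.0497]]}' --finger_gap 91 --force 30

```text
time_s: 1.15
tool_pos: [549.3, 279.2, 271.1]
tcp_rot: [0.513, 0.858, -0.0, -0.0]
contact_force: [0.5, 0.3, 0.7]
gripper_width: 90.9
finger_force: 0.0
```

Call:
jog_arm --segments '{"steps": [[-0.05,-0.0036,0.0026,0,0,0.0497],[-0.05,-0.0036,0.0026,0,0,0.0497],[-0.05,-0.0036,0.0026,0,0,0.0497],[-0.05,-0.0036,0.0026,0,0,0.0497],[-0.05,-0.0036,0.0026,0,0,0.0497],[-0.05,-0.0036,0.0026,0,0,0.0497],[-0.05,-0.0036,0.0026,0,0,0.0497],[-0.05,-0.0036,0.0026,0,0,0.0497],[0,0,0,0,0,0],[0,0,0,0,0,0]]}'

```text
time_s: 2.4
tool_pos: [607.8, -109.3, 250.4]
tcp_rot: [0.751, 0.66, -0.0, -0.0]
contact_force: [0.0, 1.1, -0.3]
gripper_width: 91.0
finger_force: 0.0
```

Run:
```python
from h import *
s=r.get_state();im=r.read_camera("wrist");cv2.imwrite("pics/w1.png",im)
print(s["tool_pos"],s["tcp_rot"],twist([587,-132,250],-.127,1,s))
```

```text
[ 607.79000931 -109.25680541  250.44410875] [ 7.50838154e-01  6.60486171e-01 -2.02967820e-05 -2.88336437e-04] (array([-25.20100932, -17.73095821,   0.44376856]), array([-0.00045965, -0.0003506 , -0.00086409]))
```

View pics/w1.png

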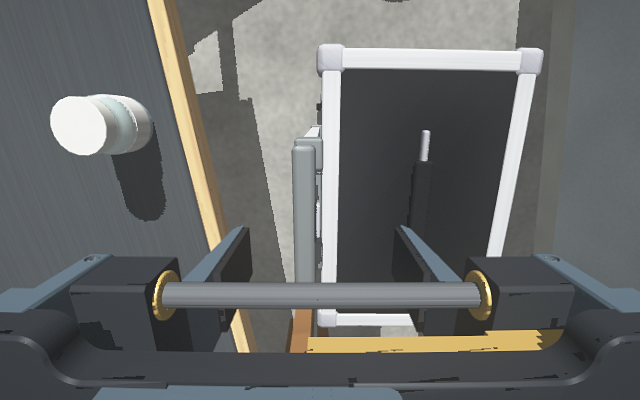

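The wrist view shows the bar vertical at columns 293–316, with its far end at row 147. The button sits on the lid side at rows 202–238. I'll centre over it, go lower and measure again from a second place.

In the tool's units: 30 mm / 1000 = 0.03, -25 mm / 1000 = -0.025.

Call:
jog_arm --segments '{"steps": [[-0.025,-0.0175,0.02,0,0,0],[0,0,0.03,0,0,0],[0,0,0.02,0,0,0],[0,0,0,0,0,0],[0,0,0,0,0,0]]}'

```text
time_s: 3.08
tool_pos: [587.9, -131.5, 181.4]
tcp_rot: [0.75, 0.661, 0.0, 0.0]
contact_force: [0.4, 0.6, -0.6]
gripper_width: 90.9
finger_force: 0.0
```

Run:
```python
from h import *
s=r.get_state();im=r.read_camera("wrist");cv2.imwrite("pics/w2.png",im);np.save("w2.npy",np.r_[s["tool_pos"],s["tcp_rot"]])
print(s["tool_pos"],s["tcp_rot"])
```

```text
[ 587.88790463 -131.45434361  181.43596363] [7.50499360e-01 6.60871026e-01 2.42704080e-04 3.72390413e-04]
```

View pics/w2.png

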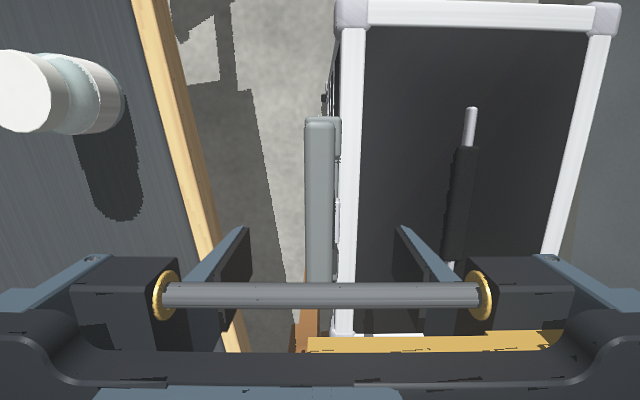

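Now the bar is at columns 305–336 with its far end at row 121, and the button is at rows 198–245. Next I'll extract the exact edges in both views.

Run:
```python
from h import *
np.set_printoptions(precision=1,suppress=True,linewidth=200)
a=np.load("w2.npy");S2=dict(tool_pos=a[:3],tcp_rot=a[3:])
S1=dict(tool_pos=np.array([607.79,-109.257,250.444]),tcp_rot=np.array([.750838,.660486,-.00002,-.000288]))
for n,v in(("w1",(160,190,260)),("w2",(135,180,270))):
    g=cv2.cvtColor(cv2.imread(f"pics/{n}.png"),cv2.COLOR_BGR2GRAY).astype(int)
    for k in v: print(n,k,g[k-1:k+2,285:345].mean(0).astype(int))
    print("col",g[110:165,(304 if n=="w1" else 320)])
    print("btn",g[190:255,319 if n=="w1" else 338])
```

```text
w1 160 [176 177 178 179 179 182 158 106 132 136 142 148 154 154 154 155 155 155 154 154 153 153 154 155 154 148 140 134 129 103  92 152 152 151 151 147 140 103 198 237 235 235 236 237 239 238 237 236 235
 235 235 237 240 229  87  65  69  68  68  68]
w1 190 [185 182 181 181 181 182 185 130 114 131 137 144 151 152 152 152 152 153 152 152 154 153 153 154 154 148 141 134 131 106  82  88  85 156 158 136 100 217 235 233 233 234 235 235 236 236 234 233 231
 232 233 236 231 130  66  66  67  68  67  68]
w1 260 [182 183 179 177 176 175 175 177 183 113 122 131 137 143 149 148 149 149 148 148 148 148 148 148 148 145 140 134 128 110  81  85  85  84  84  86  77 139 239 232 230 230 229 229 230 230 227 224 228
 230 230 225  68  60  63  64  65  63  64  63]
col [183 182 182 182 180 181 181 183 182 183 185 186 183 183 182 183 182 179 180 180 182 185 185 188 183 197 231 152 161 201 185 170 157 160 156 167 180 205 195 187 177 161 154 153 155 156 154 155 154
 154 154 154 154 154 154]
btn [159 158 157 156 157 158 156 158 158 156 156 156 166 199 197 204 232 184 189 190 189 188 187 187 189 187 187 186 186 18
[... 687 characters left out ...]
 177 176 175 172 169 169 168 166 164 166 156 110 103 126 129 133 138 142 146 146 146 146 146 146 145 146 144 144 145 144 145 145 144 139 135 130 125 111  85  83
  84  83  78 105 193 233 228 227 227 226 227]
col [171 167 170 173 174 177 172 189 183 173 160 166 182 196 189 183 177 169 159 151 152 153 153 151 152 152 153 152 153 151 152 152 152 153 151 151 151 151 153 151 151 152 151 151 152 151 151 151 152
 152 152 152 152 151 151]
btn [181 183 184 188 190 191 194 193 182 186 194 219 240 210 192 194 194 192 193 192 190 191 190 189 190 188 188 185 184 184 183 183 182 181 180 181 180 179 177 177 175 175 175 183 182 179 179 175 174
 172 169 168 171 187 220 220 222 223 225 220 137 141 106 110 148]
```

Run:
```python
from h import *
np.set_printoptions(precision=1,suppress=True,linewidth=200)
a=np.load("w2.npy");S2=dict(tool_pos=a[:3],tcp_rot=a[3:])
S1=dict(tool_pos=np.array([607.79,-109.257,250.444]),tcp_rot=np.array([.750838,.660486,-.00002,-.000288]))
print("far end",tri([ray("wrist",(302.9,151),S1),ray("wrist",(319,128.5),S2)]), "with fixed", tri([ray("wrist",(302.9,151),S1),ray("wrist",(319,128.5),S2),ray("scene",(292.5,236)),ray("side",(356,207.3))]))
for b,c in((202.5,200),(236.5,244)):print("btn",tri([ray("wrist",(319,b),S1),ray("wrist",(338,c),S2)]))
for z in(48,53):
  print(z,[plane(ray("wrist",p,S1),z) for p in((303,160),(303.3,190),(304.4,260))],[plane(ray("wrist",p,S2),z) for p in((319.1,135),(319.3,180),(318.7,270))])
  print(plane(ray("wrist",(319,202.5),S1),z-6),plane(ray("wrist",(319,236.5),S1),z-6),plane(ray("wrist",(338,199),S2),z-6))
```

```text
far end (array([596. , -58.5,  49.4]), [0.0, 0.0]) with fixed (array([595.7, -57.3,  47.4]), [1.5, 1.3, 3.9, 1.2])
btn (array([ 604.2, -119.1,   33.8]), [0.8, 0.8])
btn (array([ 600. , -150. ,   55.4]), [0.7, 0.7])
48 [array([594.7, -67.6,  48. ]), array([590.5, -98.5,  48. ]), array([ 580. , -178.6,   48. ])] [array([595.4, -63.3,  48. ]), array([591.1, -97.6,  48. ]), array([ 580.4, -176.5,   48. ])]
[ 604.6 -115.8   42. ] [ 599.5 -154.9   42. ] [ 604.1 -116.7   42. ]
53 [array([595.1, -67. ,  53. ]), array([591. , -97.3,  53. ]), array([ 580.6, -176. ,   53. ])] [array([595.5, -63. ,  53. ]), array([591.3, -96.6,  53. ]), array([ 580.8, -173.7,   53. ])]
[ 604.9 -114.3   47. ] [ 599.8 -152.8   47. ] [ 604.  -115.2   47. ]
```

In the tool's units: 30 mm / 1000 = 0.03, -2.5 mm / 1000 = -0.0025, 0.005 rad / 1.5708 = 0.0032.

Call:
jog_arm --segments '{"steps": [[-0.0025,-0.0015,0.03,0,0,0.0032],[0,0,0.03,0,0,0],[0,0,0.022,0,0,0],[0,0,0,0,0,0]]}' --finger_gap 91 --force 30

```text
time_s: 3.62
tool_pos: [585.3, -134.1, 98.2]
tcp_rot: [0.752, 0.659, -0.0, -0.001]
contact_force: [-0.2, -0.8, 1.1]
gripper_width: 90.8
finger_force: 0.0
```

Call:
jog_arm --segments '{"steps": [[0,0,0,0,0,0],[0,0,0,0,0,0],[0,0,0,0,0,0],[0,0,0,0,0,0],[0,0,0,0,0,0],[0,0,0,0,0,0]]}' --finger_gap 10 --force 30

```text
time_s: 4.38
tool_pos: [585.5, -134.4, 98.6]
tcp_rot: [0.753, 0.659, -0.0, -0.0]
contact_force: [-0.5, 0.3, -0.6]
gripper_width: 33.8
finger_force: 0.0
```

Call:
jog_arm --segments '{"steps": [[0,0,0,0,0,0],[0,0,0,0,0,0],[0,0,0,0,0,0],[0,0,0,0,0,0]]}' --finger_gap 10 --force 30

```text
time_s: 4.88
tool_pos: [585.5, -134.4, 98.6]
tcp_rot: [0.753, 0.659, -0.0, -0.0]
contact_force: [-1.0, 0.3, 1.1]
gripper_width: 23.9
finger_force: 30.0
```

Opening is 23.9 mm, so the button is flush, and the side load is negligible. Pulling up.

In the tool's units: -20 mm / 1000 = -0.02, -12 mm / 1000 = -0.012.

Call:
jog_arm --segments '{"steps": [[0,0,-0.008,0,0,0],[0,0,-0.012,0,0,0],[0,0,-0.02,0,0,0],[0,0,0,0,0,0]]}'

```text
time_s: 5.38
tool_pos: [585.4, -134.4, 140.0]
tcp_rot: [0.753, 0.659, 0.0, 0.0]
contact_force: [-2.2, 0.0, 1.5]
gripper_width: 23.7
finger_force: 30.0
```

In the tool's units: -30 mm / 1000 = -0.03, -25 mm / 1000 = -0.025.

Call:
jog_arm --segments '{"steps": [[0,0,-0.02,0,0,0],[0,0,-0.025,0,0,0],[0,0,-0.03,0,0,0],[0,0,-0.03,0,0,0],[0,0,-0.03,0,0,0],[0,0,-0.03,0,0,0],[0,0,-0.03,0,0,0],[0,0,-0.025,0,0,0],[0,0,-0.008,0,0,0],[0,0,0,0,0,0]]}'

```text
time_s: 6.62
tool_pos: [585.4, -134.4, 366.5]
tcp_rot: [0.753, 0.659, -0.0, 0.0]
contact_force: [-1.6, -0.8, 2.2]
gripper_width: 23.7
finger_force: 30.0
```

Call:
jog_arm --segments '{"steps": [[0,0,-0.004,0,0,0],[0,0,-0.003,0,0,0],[0,0,0,0,0,0]]}'

```text
time_s: 7.0
tool_pos: [585.4, -134.4, 373.4]
tcp_rot: [0.753, 0.659, -0.0, -0.0]
contact_force: [0.7, -1.9, -8.6]
gripper_width: 24.0
finger_force: 30.0
```

In the tool's units: -3 mm / 1000 = -0.003, -2 mm / 1000 = -0.002.

Call:
jog_arm --segments '{"steps": [[0,0,-0.003,0,0,0],[0,0,-0.002,0,0,0],[0,0,0,0,0,0]]}'

```text
time_s: 7.38
tool_pos: [585.4, -134.4, 378.9]
tcp_rot: [0.753, 0.659, -0.0, 0.0]
contact_force: [-0.1, -2.2, -5.9]
gripper_width: 24.0
finger_force: 30.0
```

Call:
jog_arm --segments '{"steps": [[0,0,-0.001,0,0,0],[0,0,0,0,0,0]]}'

```text
time_s: 7.62
tool_pos: [585.4, -134.3, 379.6]
tcp_rot: [0.753, 0.659, -0.0, -0.0]
contact_force: [-0.2, -2.0, -8.2]
gripper_width: 23.7
finger_force: 30.0
```

Call:
jog_arm --segments '{"steps": [[0,0,-0.001,0,0,0],[0,0,0,0,0,0]]}'

```text
time_s: 7.88
tool_pos: [585.5, -134.4, 379.7]
tcp_rot: [0.753, 0.659, -0.0, -0.001]
contact_force: [3.9, -3.3, -20.5]
gripper_width: 23.6
finger_force: 30.0
```

End stop felt: 281 mm of travel and the force up to 20 N. Releasing here.

Call:
jog_arm --segments '{"steps": [[0,0,0,0,0,0],[0,0,0,0,0,0],[0,0,0,0,0,0],[0,0,0,0,0,0],[0,0,0,0,0,0]]}' --finger_gap 60 --force 30

```text
time_s: 8.5
tool_pos: [585.5, -134.4, 380.8]
tcp_rot: [0.753, 0.659, 0.0, 0.0]
contact_force: [0.3, 1.1, -0.4]
gripper_width: 59.8
finger_force: 0.0
```

Run:
```python
from h import *
a=r.read_camera("scene");b=r.read_camera("wrist")
a=cv2.resize(a[30:230,80:380],(600,400));cv2.imwrite("pics/s3.png",a);cv2.imwrite("pics/w3.png",b)
```

```text
(no output)
```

View pics/s3.png

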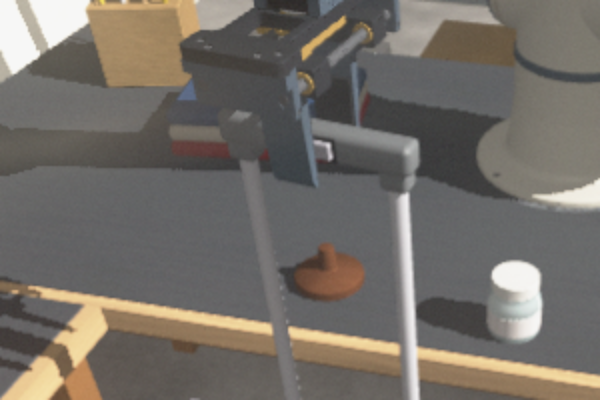

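The bar is up, with the button proud again at about (322,150), and the bench things look untouched. I'll shift 46 mm along the bar and close on the plain part.

In the tool's units: 16 mm / 1000 = 0.016, 15 mm / 1000 = 0.015.

Call:
jog_arm --segments '{"steps": [[0.016,0,0,0,0,0],[0.015,0,0,0,0,0],[0.015,0,0.001,0,0,0],[0,0,0,0,0,0],[0,0,0,0,0,0]]}' --finger_gap 60 --force 30

```text
time_s: 9.22
tool_pos: [591.7, -88.7, 379.6]
tcp_rot: [0.752, 0.659, -0.0, 0.0]
contact_force: [-0.1, 0.2, -0.5]
gripper_width: 60.0
finger_force: 0.0
```

Call:
jog_arm --segments '{"steps": [[0,0,0,0,0,0],[0,0,0,0,0,0],[0,0,0,0,0,0],[0,0,0,0,0,0],[0,0,0,0,0,0],[0,0,0,0,0,0],[0,0,0,0,0,0],[0,0,0,0,0,0]]}' --finger_gap 10 --force 25

```text
time_s: 10.22
tool_pos: [591.5, -88.9, 379.6]
tcp_rot: [0.753, 0.659, -0.0, -0.0]
contact_force: [-2.5, -2.4, -0.4]
gripper_width: 24.0
finger_force: 25.0
```

Run:
```python
from h import *
a=r.read_camera("scene");b=r.read_camera("wrist")
c=np.zeros((400,800,3),np.uint8);c[:,:400]=cv2.resize(a[60:160,160:300],(400,286))[:286].repeat(1,0) if 0 else np.vstack([cv2.resize(a[60:160,160:300],(400,286)),np.zeros((114,400,3),np.uint8)]);c[:,400:]=b[:,120:520]
cv2.imwrite("pics/f4.png",c)
```

```text
(no output)
```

View pics/f4.png

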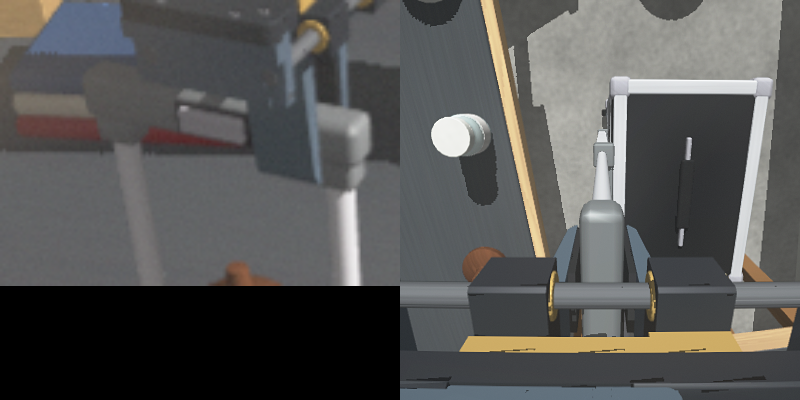

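The gripper now holds the plain part, clear of the visible button. A small downward nudge will confirm the latch.

In the tool's units: 2 mm / 1000 = 0.002.

Call:
jog_arm --segments '{"steps": [[0,0,0.002,0,0,0],[0,0,0.002,0,0,0],[0,0,0,0,0,0]]}'

```text
time_s: 10.7
tool_pos: [591.5, -88.8, 376.8]
tcp_rot: [0.753, 0.659, 0.0, 0.0]
contact_force: [-8.5, -2.0, 15.5]
gripper_width: 23.7
finger_force: 25.0
```

Call:
jog_arm --segments '{"steps": [[0,0,-0.002,0,0,0],[0,0,-0.001,0,0,0],[0,0,0,0,0,0],[0,0,0,0,0,0]]}'

```text
time_s: 11.2
tool_pos: [591.6, -88.9, 378.2]
tcp_rot: [0.753, 0.659, -0.0, -0.0]
contact_force: [-0.9, -5.3, -9.5]
gripper_width: 23.8
finger_force: 25.0
```

In the tool's units: -1 mm / 1000 = -0.001.

Call:
jog_arm --segments '{"steps": [[0,0,-0.001,0,0,0],[0,0,0,0,0,0],[0,0,0,0,0,0]]}'

```text
time_s: 11.58
tool_pos: [591.5, -88.9, 379.4]
tcp_rot: [0.753, 0.659, -0.0, -0.0]
contact_force: [-2.3, -5.7, -9.7]
gripper_width: 23.7
finger_force: 25.0
```

```bash
python3 -c "
from cell import r
print(r.finish_job())"
```

```text
the job is handed in; nothing more can be done
None
```

I pulled the handle up to the second stop, let the button spring out, and checked the latch with a gentle downward push, which it resisted; I handed in at 11.6 s with the gripper closed on the plain part of the bar 46 mm off the button, and nothing on the bench was touched.

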